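Hang the headphones over the bar of the stand

ROBOT

A 6-joint arm with a two-finger parallel gripper is mounted at the origin on a cart in front of the work surface, level with it; the furniture and walls round the work are solid. World frame = base frame: x ahead of the robot, y to its left, z up, the work surface at z = 0. Lengths are in m, angles in rad, forces in N, time in s.
With the tool pointing down it reaches from about 0.425 to 0.95 m from the base axis. Payload 3.5 kg.
Tool frame: the origin (TCP) lies at the very end of the fingers, on their centre line; the grasp point (between the pads) lies 19 mm behind it; z points along the fingers, y is the line along which they close (so a half turn about z gives the same grasp; the last joint's range is limited). The gripper opens to 85 mm and grips with 20 to 120 N. Pads are 22 mm wide; open, the fingers measure 114 mm over their backs; the gripper's body (76 mm by 85 mm) begins 54 mm behind the grasp point. The pads swing forward as they close: fully open they stand 13 mm farther back than shut.
Start: joints at [-1.473, 0.286, 1.577, -0, 1.279, -0.15], TCP at [0.166, -0.654, 0.231] pointing down, gripper open.
Joint ranges: [-2.77, 2.77], [-0.9, 2.22], [0.21, 2.48], [-1.53, 4.67], [0.24, 2.81], [-2.84, 2.84]. Speed limits (rad/s): [2.79, 2.79, 3.14, 3.14, 3.14, 3.14].

INTERFACE

Orientations are given as a unit quaternion [x, y, z, w].
In Python, from plant import ctrl, optics, sign_off gives the robot as it stands (ctrl), with the cameras (optics) and the job as plain functions.
- The arm moves only by the tool jog_arm, called after "Call:" as name(argument=value, ...) on one line, values as JSON. Schema: {"type":"object","properties":{"segments":{"type":"array","items":{"type":"number"},"minItems":7,"maxItems":70},"grip_n":{"type":"number"},"only":{"type":"string"},"quiet":{"type":"boolean"},"lines":{"type":"string"}},"required":["segments"],"additionalProperties":false}. segments is one flat list of numbers that holds 1 to 10 rows one after another, with no inner brackets; each row has 7 numbers: dx, dy, dz in shares of 1 m (1.0 is 1 m), then a rotation vector rx, ry, rz in normalised numbers (1 is pi rad), then the opening from 0.0 (shut) to 1.0 (fully open); each row is the pose to reach, as a shift and turn from the pose commanded when the call began, along the tool's axes at that moment; what a row does not reach only later rows make up. A row lasts 1/8 s, in which the tool goes at most 0.0625 m and 0.188 rad, less where a joint would pass 70% of its speed; a pose out of reach is approached as far as the arm can. The fingers move at their own pace and stop on an object; grip_n is the grip in N (left out, the last holds). Time passes only in rows, so rows that do not move let the fingers close. The tool returns the time, the measured TCP pose, the force, the opening and the grip force at its end. only (a regular expression) keeps the lines of the reply that match it, lines (a string "A,B") keeps lines A to B, and quiet returns only ok. A shift or turn number past 1, either way, is cut back to 1. Input that does not fit is refused with a message, and nothing moves.
- ctrl.get_state(): the state, without advancing time (a new reading comes with each control period).
- optics.read_camera(name): name is "scene" or "top" or "wrist"; returns a dict with "pixels" (384x512x3 uint8, red, green, blue), "camera_matrix" (3x3 intrinsics, pixels), "xyz" and "orientation" of the camera in the world. Camera axes: x right, y down, z forward; pixel columns grow to the right and rows downward; lengths in m; the calibration is good to about 2 mm. The wrist camera is an equidistant fisheye: a pixel r from the principal point sees the ray r / f radians off the axis. A picture is of the moment at which its call begins. There is no depth.
- sign_off(): hands the job in; it is judged then, once.
The state is a dict: "time": time; "qpos": joint angles; "dq": joint speeds; "joint_efforts": joint torques, N m; "eef_pos": TCP position; "tcp_rot": TCP orientation; "contact_force": force on the tool from outside, world axes, zero at the start; "wrist_torque": the same for the moment, N m; "opening": opening from 0.0 (shut) to 1.0 (fully open); "finger_force": force on a finger pad.
Only numpy, scipy, OpenCV 4.12 (cv2) and the standard library are available. Lean on these libraries where they do the work, as an engineer would, in place of code of your own. Each camera call takes 0.05 s, during which the arm holds its last target. There are 200 camera calls.

TASK

Hang the client's headphones over the horizontal bar of the small stand on the desk: set them down gently on about the middle of the bar, so that the cushion under the crown rests on the bar, one ear cup hangs on either side and the headband crosses the bar squarely. Leave them hanging there at rest, and do not disturb the other things on the desk.

Things in the scene. Friction and masses are not known exactly. Their poses are not given: they have to be found in the camera images.
- headphones: Black rigid over-ear headphones, grey cushions, 0.22 kg, standing upright on the flat undersides of two ear cups, headband arching on top. 56 mm fore-aft (x), 170 mm cup to cup (y), 140 mm high (z up). Origin: on the desk midway between the cups. Cups 64 mm high, free gap between them 88 mm. Turned half round they are the same.
- crown (a point): Middle of the underside of the headband's crown cushion, 120 mm above the headphones' origin; same axes. The crown is 20 mm thick (its top 140 mm up), 26 mm wide along x with flat side faces: pinch it along x from above, fingertips no lower than its underside, as the bar comes just below. The underside is flat for the middle 16 mm, then curves down.
- stand: Fixed stand: wooden base plate 130 x 230 x 12 mm, two thin upright steel posts 200 mm apart and a round steel bar 16 mm thick between their tops. Origin: under the middle of the base plate, on the desk; the bar runs along y, its top 158 mm up. Balls at the post tops reach 3 mm above the bar.
- bar_top (a point): point on the top of the bar, halfway between the posts, 158 mm above the desk; axes as the stand's (y along the bar)
- candle: bystander, loose: candle in a glass, 76 mm across, 90 mm high; origin under its centre
- tall_jar: bystander, loose: small clear jar, 39 mm across, 43 mm high; origin under its centre
- pot: bystander, loose: flat round pot, 72 mm across, 25 mm high; origin under its centre
- separator: bystander, loose: pink toe separator with a row of notches, 47 x 159 x 15 mm, lying flat; origin under its centre

How it is judged:
At the end, for the whole second after the job is handed in: The headphones hang at rest on the bar by the crown: its underside within 30 mm of the bar top across the bar, 50 mm of its middle along it, 15 mm in height; headband square to the bar within 20 degrees, headphones upright within 20 degrees, resting on the stand, slower than 0.03 m/s and 0.3 rad/s (x of crown in the frame of bar_top between -0.03 and 0.03 m and y of crown in the frame of bar_top between -0.05 and 0.05 m and z of crown in the frame of bar_top between -0.015 and 0.015 m and angle between the x axis of headphones and the y axis of stand, either way round below 0.35 rad and angle between headphones's own z axis and vertical below 0.35 rad and contact force between headphones and stand above 0.5 N and linear speed of headphones below 0.03 m/s and angular speed of headphones below 0.3 rad/s); the robot touches nothing.
It fails at once if the headphones are dropped or forced onto the bar: over 40 N on the stand, or arriving at the bar faster than 0.45 m/s (a fall of about 10 mm) (contact force between headphones and stand above 40 N or (linear speed of headphones above 0.45 m/s and distance between crown and bar_top below 0.06 m and z of crown in the frame of bar_top below 0.02 m)).
It fails at once if another loose thing on the desk (candle, tall jar, pot, separator) is moved more than 30 mm (distance of any of candle, tall_jar, pot, separator from where it was at the start of the episode above 0.03 m).
It also fails if it takes over 43 s, if anything falls off the work surface, if the arm or the gripper's body presses on something with over 40 N, if the wrist force passes 120 N, or if a joint passes its speed limit or range.

## Working session

There is one attempt and no reset: what is moved stays moved. The work goes in short steps, Python scripts to look and compute and a tool call to move; the robot and the scene stay as the last step left them, time stands still between calls to the robot, and variables do not carry over. Pictures are saved under pics/ and viewed, at most 14 in all, crops included, and the job is handed in when it is done.

```bash
mkdir -p pics; ls; cat > h.py <<'E'
import numpy as np, cv2
from scipy.spatial.transform import Rotation as R
from plant import ctrl, optics, sign_off
def shot(name, fn=None):
    c=optics.read_camera(name)
    if fn: cv2.imwrite('pics/'+fn, cv2.cvtColor(c['pixels'],cv2.COLOR_RGB2BGR))
    return c
def ray(c,u,v,fish=False):
    K=np.array(c['camera_matrix']); x=(u-K[0,2])/K[0,0]; y=(v-K[1,2])/K[1,1]
    if fish:
        r=np.hypot(x,y); d=np.array([x/r*np.sin(r),y/r*np.sin(r),np.cos(r)]) if r>0 else np.array([0,0,1.])
    else: d=np.array([x,y,1.])
    d=R.from_quat(c['orientation']).apply(d); return np.array(c['xyz']),d/np.linalg.norm(d)
def onz(c,u,v,z,fish=False):
    p,d=ray(c,u,v,fish); return p+d*(z-p[2])/d[2]
def tri(r1,r2):
    (p,d),(q,e)=r1,r2; s=np.linalg.lstsq(np.c_[d,-e],q-p,rcond=None)[0]
    a,b=p+s[0]*d,q+s[1]*e; return (a+b)/2,np.linalg.norm(a-b)
def proj(c,P):
    q=R.from_quat(c['orientation']).inv().apply(np.array(P)-c['xyz']); K=np.array(c['camera_matrix']); return (K@q/q[2])[:2]
E
python3 - <<'E'
from h import *
for n in('scene','top'):
    c=shot(n,n+'1.png'); print(n,c['xyz'],c['orientation'],np.array(c['camera_matrix']).tolist())
print(ctrl.get_state())
E
```

```text
pics
plant.py
scene [-0.13758191  0.53835016  0.52823839] [-0.37871489  0.75246842 -0.48245128  0.24001475] [[413.6426606220427, 0.0, 254.63067072313225], [0.0, 413.6426606220427, 188.0189780646515], [0.0, 0.0, 1.0]]
top [0.49652961 0.02365576 1.3287695 ] [-0.70362865  0.71013369 -0.02257777  0.01034974] [[436.8776828511488, 0.0, 260.2337367450541], [0.0, 436.8776828511488, 193.35863227145558], [0.0, 0.0, 1.0]]
{'time': 0.1, 'qpos': array([-1.47301008e+00,  2.87130741e-01,  1.57803277e+00, -1.95089421e-06,
        1.27861274e+00, -1.49993230e-01]), 'dq': array([-0.00035691, -0.0020752 , -0.00329841, -0.00103868,  0.00141088,
        0.00180683]), 'joint_efforts': array([ 5.45785224e-04, -4.07298553e+01, -2.93700206e+01, -1.66691593e-04,
        3.41822131e-03, -4.20981777e-06]), 'eef_pos': array([ 0.16551865, -0.65377522,  0.23004855]), 'tcp_rot': array([ 9.92334851e-01,  1.23573261e-01,  2.75629648e-05, -1.09144805e-03]), 'contact_force': array([0.04470159, 0.04360553, 0.26781993]), 'wrist_torque': array([-0.07033046, -0.02792449, -0.00225689]), 'finger_force': 0.0, 'opening': 1.0019344690766336}
```

View pics/scene1.png

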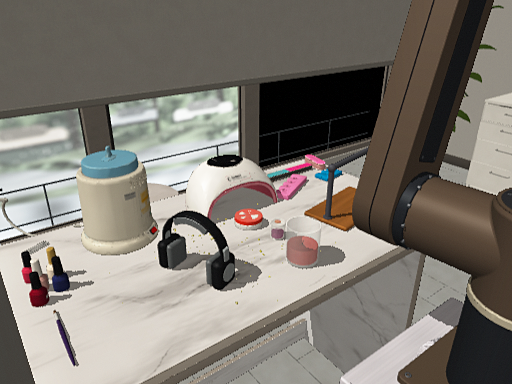

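View pics/top1.png

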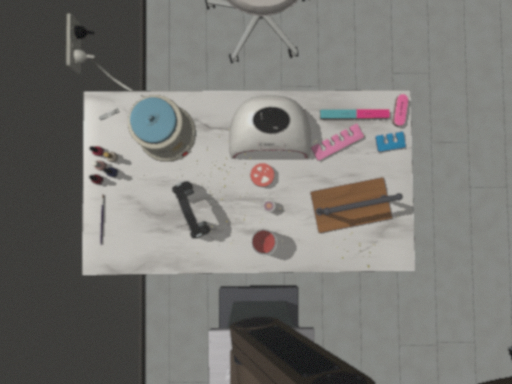

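The scene view shows the headphones at about (197,250), with the crown top near (195,218); the arm partly hides the stand. The top view shows the headband from (182,187) to (203,230) and the bar from (320,210) to (399,197).

```bash
python3 - <<'E'
from h import *
c=shot('top'); s=shot('scene')
im=c['pixels'].astype(int)
def blob(m,x0,y0,x1,y1):
    k=np.zeros(m.shape,np.uint8); k[y0:y1,x0:x1]=m[y0:y1,x0:x1]
    n,l,st,ce=cv2.connectedComponentsWithStats(k); i=1+np.argmax(st[1:,4]); return (l==i).astype(np.uint8)
dark=(im.max(2)<75)
m=blob(dark,165,170,225,245); ct=cv2.findContours(m,0,1)[0][0]; print('hp top',cv2.minAreaRect(ct),m.sum())
sat=im.max(2)-im.min(2); bar=(sat<25)&(im.max(2)<110)
m2=blob(bar,308,185,410,225); ct=cv2.findContours(m2,0,1)[0][0]; print('bar',cv2.minAreaRect(ct),m2.sum())
for r in (cv2.minAreaRect(ct),): 
    for p in cv2.boxPoints(r): print(p,onz(c,*p,.15))
wood=((im[...,0]-im[...,2])>45); m3=blob(wood,300,170,400,240); r=cv2.minAreaRect(cv2.findContours(m3,0,1)[0][0]); print('wood',r)
for p in cv2.boxPoints(r): print(p,onz(c,*p,.012))
for u,v in((192,208),(182,187),(203,230)): print('hp',onz(c,u,v,.13))
a=cv2.cvtColor(c['pixels'],4)
o=np.hstack([cv2.resize(a[165:250,160:240],(380,400),interpolation=2),cv2.resize(a[170:240,300:415],(410,400),interpolation=2)]); 
b=cv2.resize(cv2.cvtColor(s['pixels'],4)[200:300,145:315],(340,200),interpolation=2)
o=np.vstack([o,np.hstack([b,np.zeros((200,450,3),np.uint8)])]); cv2.imwrite('pics/z.png',o)
E
```

```text
hp top ((191.31788635253906, 209.286376953125), (55.330711364746094, 18.759180068969727), 67.98871612548828) 601
bar ((358.5, 203.99998474121094), (8.040761947631836, 86.87944793701172), 78.69007110595703) 494
[315.1154 208.5769] [ 0.50889458 -0.14496095  0.15      ]
[400.3077  191.53845] [ 0.55297681 -0.37765851  0.15      ]
[401.8846  199.42307] [ 0.53151047 -0.38143548  0.15      ]
[316.6923  216.46152] [ 0.48757327 -0.14890013  0.15      ]
wood ((348.5000305175781, 193.5), (18.04268455505371, 72.9552001953125), 78.69007110595703)
[310.96158 191.80768] [ 0.5611429  -0.15289486  0.012     ]
[382.50003 177.5    ] [ 0.60274841 -0.37129886  0.012     ]
[386.03848 195.19232] [ 0.54887393 -0.38085863  0.012     ]
[314.50003 209.5    ] [ 0.50757463 -0.1627961   0.012     ]
hp [0.51385445 0.18972493 0.13      ]
hp [0.57164174 0.2169286  0.13      ]
hp [0.45352908 0.15990611 0.13      ]
```

View pics/z.png

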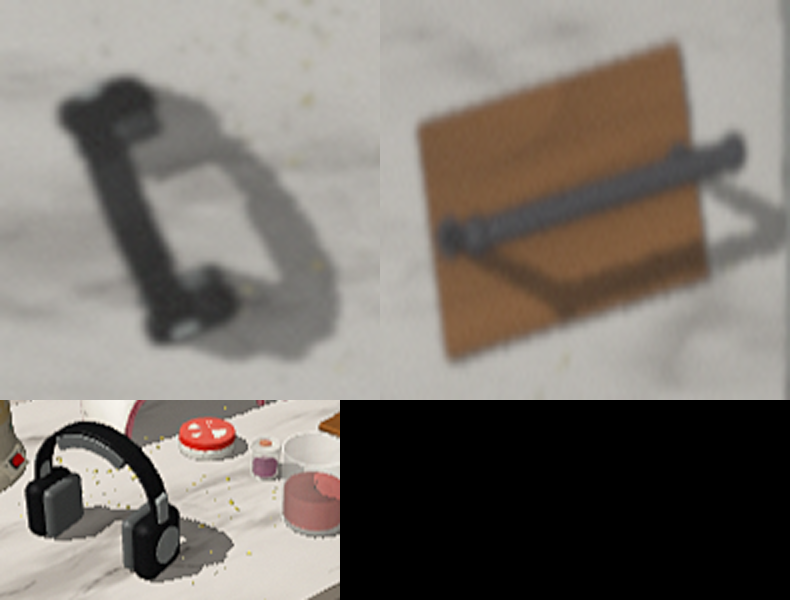

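```bash
cat >> h.py <<'E'
def go(x,y,z,ya):   # shift and turn in tool axes to TCP (x,y,z), pointing down, tool y axis along world angle ya
    s=ctrl.get_state(); T=R.from_quat(s['tcp_rot'])
    yv=np.array([np.cos(ya),np.sin(ya),0]); zv=np.array([0,0,-1.]); G=R.from_matrix(np.c_[np.cross(yv,zv),yv,zv])
    print('shift',T.inv().apply(np.array([x,y,z])-s['eef_pos']).round(4),'turn',(T.inv()*G).as_rotvec().round(4),'t',s['time'])
E
python3 - <<'E'
from h import *
c=shot('top')
for z in(.15,.158): print(onz(c,321,211.3,z),onz(c,399.6,196.6,z))
c=shot('wrist'); s=ctrl.get_state(); print(R.from_quat(s['tcp_rot']).inv().apply(c['xyz']-s['eef_pos']), np.array(c['camera_matrix']).tolist(),(R.from_quat(s['tcp_rot']).inv()*R.from_quat(c['orientation'])).as_rotvec())
go(.44,-.26,.36,-1.35)
E
```

```text
[ 0.50138961 -0.16078754  0.15      ] [ 0.53923451 -0.37538696  0.15      ]
[ 0.50135662 -0.15953577  0.158     ] [ 0.53894468 -0.37267876  0.158     ]
[ 0.07358837  0.00027338 -0.14391179] [[297.3186396354542, 0.0, 254.06011146789857], [0.0, 297.3186396354542, 191.73498558813873], [0.0, 0.0, 1.0]] [-0.2299288  -0.23099384  1.55836598]
shift [ 0.3627 -0.3149 -0.1288] turn [-0.0008 -0.0001  0.027 ] t 0.3
```

Call:
jog_arm(segments=[0.045,-0.035,-0.02,0,0,0,1,0.09,-0.075,-0.04,0,0,0,1,0.135,-0.115,-0.06,0,0,0,1,0.18,-0.155,-0.08,0,0,0,1,0.225,-0.195,-0.1,0,0,0,1,0.27,-0.235,-0.12,0,0,0,1,0.315,-0.275,-0.13,0,0,0,1,0.36,-0.315,-0.13,0,0,0,1,0.36,-0.315,-0.13,0,0,0,1,0.36,-0.315,-0.13,0,0,0,1])

```text
time: 1.55
eef_pos: [0.4372, -0.2607, 0.3612]
tcp_rot: [0.992, 0.124, -0.0, 0.0]
contact_force: [0.3, -0.6, 0.3]
opening: 1.002
finger_force: 0.0
```

```bash
python3 - <<'E'
from h import *
c=shot('wrist','w1.png'); np.savez('w1.npz',**c)
E
```

```text
(no output)
```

View pics/w1.png

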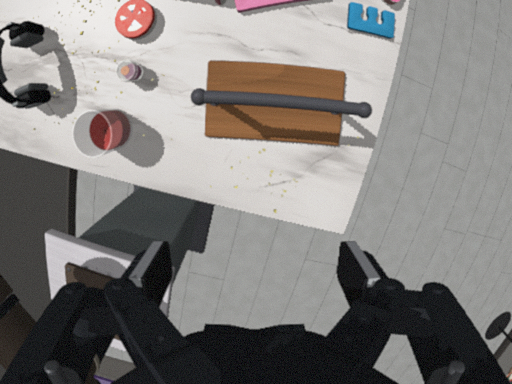

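The wrist view shows the ball ends of the bar at (199,97) and (365,109).

```bash
python3 - <<'E'
from h import *
w=dict(np.load('w1.npz')); c=shot('top')
a,ea=tri(ray(w,199,97,1),ray(c,321,211.3)); b,eb=tri(ray(w,365,109,1),ray(c,399.6,196.6)); print(a,ea,b,eb,np.linalg.norm(a-b))
# mid from wrist at z=.15
A,B=onz(w,199,97,.15,1),onz(w,365,109,.15,1); print(A,B,np.linalg.norm(A-B),(A+B)/2,'ang',np.arctan2(*(B-A)[[1,0]]))
A,B=onz(c,321,211.3,.15),onz(c,399.6,196.6,.15); print((A+B)/2,np.arctan2(*(B-A)[[1,0]]))
go(.43,.17,.33,-1.12)
E
```

```text
[ 0.50147704 -0.1681761   0.10282523] 0.00021459525715628012 [ 0.53824298 -0.36376663  0.18321799] 0.0008316935478314455 0.21464013397201837
[ 0.5022257  -0.17693156  0.15      ] [ 0.54151992 -0.37582146  0.15      ] 0.20273437455544807 [ 0.52187281 -0.27637651  0.15      ] ang -1.3757405906010587
[ 0.52031206 -0.26808725  0.15      ] -1.3962397525896917
shift [ 0.0987 -0.4203  0.031 ] turn [-0.0003  0.0006 -0.2047] t 1.65
```

The manual's scale: turns go in shares of pi rad. Converting my numbers, -0.205 rad is -0.0653.

```bash
python3 - <<'E'
from h import *
w=dict(np.load('w1.npz')); c=shot('top')
print(proj(c,onz(w,199,97,.15,1)),proj(c,onz(w,365,109,.15,1)))
print(tri(ray(w,199,97,1),ray(c,325.5,210.5)),tri(ray(w,365,109,1),ray(c,399.6,196.6)))
E
```

```text
[326.9509183  210.93368706] [399.73852086 195.75765128]
(array([ 0.50276364, -0.17487482,  0.13917516]), np.float64(0.001471869154443313)) (array([ 0.53824298, -0.36376663,  0.18321799]), np.float64(0.0008316935478314455))
```

Call:
jog_arm(segments=[0,-0.05,0,0,0,-0.0064,1,0,-0.1,0,0,0,-0.0127,1,0.01,-0.15,0.005,0,0,-0.0191,1,0.02,-0.2,0.01,0,0,-0.0318,1,0.035,-0.25,0.015,0,0,-0.0414,1,0.05,-0.3,0.02,0,0,-0.0509,1,0.07,-0.35,0.025,0,0,-0.0605,1,0.085,-0.39,0.03,0,0,-0.0653,1,0.1,-0.42,0.03,0,0,-0.0653,1,0.1,-0.42,0.03,0,0,-0.0653,1])

```text
time: 2.95
eef_pos: [0.4316, 0.1714, 0.3309]
tcp_rot: [0.974, 0.225, -0.001, -0.0]
contact_force: [0.4, -1.2, 0.6]
opening: 0.999
finger_force: 0.0
```

```bash
python3 - <<'E'
from h import *
c=shot('wrist','w2.png'); np.savez('w2.npz',**c)
E
```

```text
(no output)
```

View pics/w2.png

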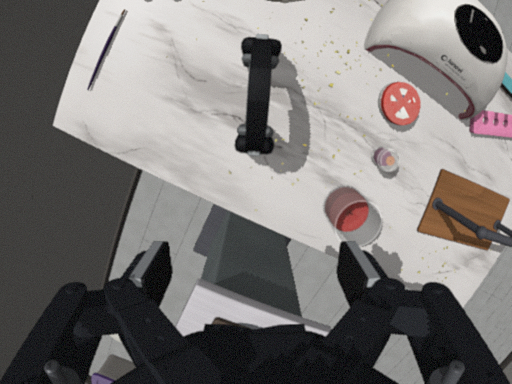

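The wrist view shows the headband from the cup at (261,46) to the cup at (254,139), with the crown around (260,92). The bar's near ball is at (440,204).

```bash
python3 - <<'E'
from h import *
w1=dict(np.load('w1.npz')); w=dict(np.load('w2.npz')); c=shot('top'); s=shot('scene','s2.png')
print('ball',tri(ray(w1,199,97,1),ray(w,440,204,1)))
def mask(im,x0,y0,x1,y1,t):
    k=np.zeros(im.shape[:2],np.uint8); k[y0:y1,x0:x1]=(im.max(2)<t)[y0:y1,x0:x1]
    n,l,st,_=cv2.connectedComponentsWithStats(k); i=1+np.argmax(st[1:,4]); print('box',st[i]); return l==i
m=mask(w['pixels'],220,25,300,165,70)
mid=[]
for v in range(72,120,6):
    xs=np.where(m[v])[0]; print(v,xs.min(),xs.max(),end='; '); mid.append((xs.mean(),v))
mid=np.array(mid); k=np.polyfit(mid[:,1],mid[:,0],1); print('line',k)
ys,xs=np.where(m); e1,e2=ys.min(),ys.max(); print(e1,e2)
f=lambda v:(k[0]*v+k[1],v)
for z in(.03,.06):
    A,B=onz(w,*f(e1),z,1),onz(w,*f(e2),z,1); M=(A+B)/2; print(z,A,B,np.linalg.norm(A-B),M)
A,B=onz(w,*f(75),.13,1),onz(w,*f(115),.13,1); ang=np.arctan2(*(A-B)[[1,0]]); print('ang',ang)
E1,E2=onz(w,248,92,.14,1),onz(w,272,92,.14,1); print('width@.14',np.linalg.norm(E1-E2),onz(w,*f(92),.14,1))
# band centre line as plane in wrist vs top/scene rays
p,d1=ray(w,*f(75),1); _,d2=ray(w,*f(115),1); n=np.cross(d1,d2)
mt=mask(c['pixels'],165,170,225,245,75)
for v in range(198,224,5):
    xs=np.where(mt[v])[0]; q,d=ray(c,xs.mean(),v); P=q+d*(n@(p-q))/(n@d); print('top row',v,xs.min(),xs.max(),P)
E
```

```text
ball (array([ 0.50245062, -0.15778323,  0.0470891 ]), np.float64(0.004185000481969436))
box [ 235   38   46  116 3052]
72 250 270; 78 249 270; 84 249 270; 90 248 269; 96 248 268; 102 248 268; 108 247 267; 114 247 267; line [-7.63888889e-02  2.65541667e+02]
38 153
0.03 [0.59383386 0.2364651  0.03      ] [0.43135743 0.17155671 0.03      ] 0.1749619662008667 [0.51259565 0.20401091 0.03      ]
0.06 [0.58736953 0.2342377  0.06      ] [0.43584833 0.17370587 0.06      ] 0.16316487559516962 [0.51160893 0.20397179 0.06      ]
ang 0.38008108640642957
width@.14 0.02657731884593445 [0.51231239 0.20515157 0.14      ]
box [174 182  43  63 771]
top row 198 179 186 [0.54171966 0.21670369 0.123121  ]
top row 203 181 187 [0.52768067 0.21120217 0.13207816]
top row 208 183 189 [0.51397306 0.20572964 0.13239181]
top row 213 184 191 [0.50027132 0.20036107 0.14119984]
top row 218 186 194 [0.48661664 0.19480805 0.13301776]
top row 223 189 205 [0.4718674  0.18830121 0.0816569 ]
```

View pics/s2.png

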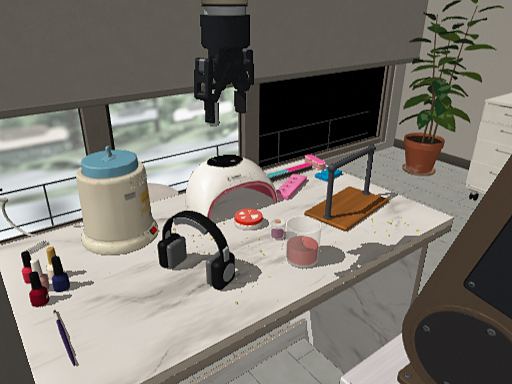

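The scene view now shows the whole bar, with its ball ends near (330,164) and (371,149). The headphones have not moved.

```bash
python3 - <<'E'
from h import *
w1=dict(np.load('w1.npz')); s=shot('scene')
for pw,z in(((199,97),.15),((365,109),.15)):
    print('proj',proj(s,onz(w1,*pw,.15,1)),proj(s,onz(w1,*pw,.0,1)))
im=s['pixels']; cr=cv2.cvtColor(im,4)[135:235,295:395]; cv2.imwrite('pics/s3.png',cv2.resize(cr,(600,600),interpolation=2))
go(.512,.204,.121,-1.191)
E
```

```text
proj [331.88860713 167.50768838] [320.22390326 224.6589006 ]
proj [371.60181829 147.44313647] [373.84769859 189.60813975]
shift [0.0875 0.0041 0.2103] turn [0.0003 0.0002 0.0708] t 3.15
```

View pics/s3.png

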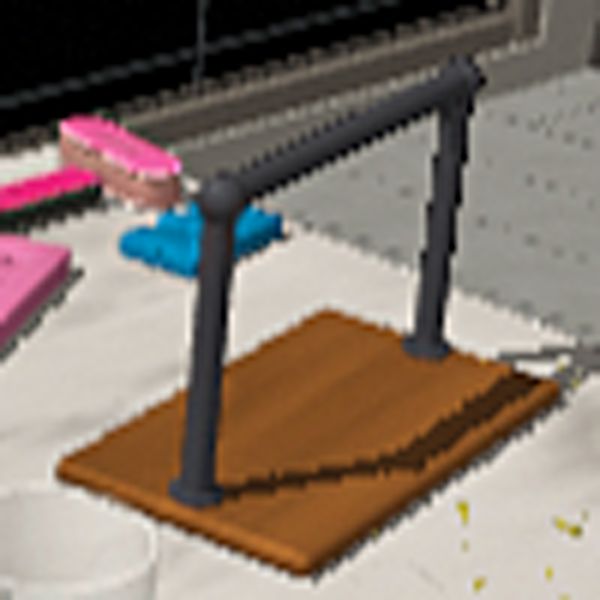

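The ball centres sit at (331.7,168) and (372,148). The wrist rays cast at z = 0.15 project within 0.6 px of that, so the bar top is at about 0.158. Now I descend on the crown.

To row units: 0.07 rad is 0.0223.

Call:
jog_arm(segments=[0.044,0.002,0.03,0,0,0.0111,1,0.0875,0.004,0.06,0,0,0.0223,1,0.0875,0.004,0.1,0,0,0.0223,1,0.0875,0.004,0.14,0,0,0.0223,1,0.0875,0.004,0.165,0,0,0.0223,0.7,0.0875,0.004,0.165,0,0,0.0223,0.7,0.0875,0.004,0.165,0,0,0.0223,0.7], grip_n=30)

```text
time: 4.03
eef_pos: [0.5128, 0.2051, 0.1679]
tcp_rot: [0.982, 0.19, 0.001, 0.0]
contact_force: [0.2, -0.4, 0.7]
opening: 0.705
finger_force: 0.0
```

```bash
python3 - <<'E'
from h import *
go(.512,.204,.121,-1.191)
c=shot('wrist','w4.png')
E
```

```text
shift [-0.0012  0.0007  0.0469] turn [ 0.0005 -0.0023  0.0017] t 4.025
```

View pics/w4.png

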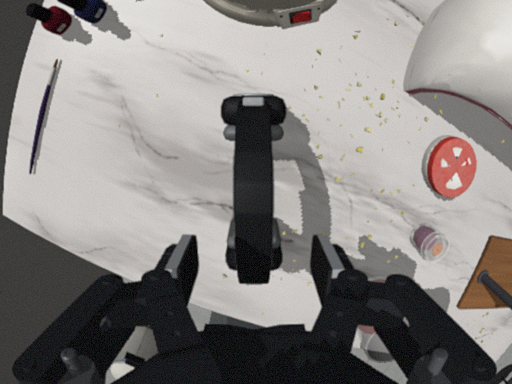

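The band is centred between the fingers (about 253 px, against fingers at 185 and 322) and the angles line up. I descend, close, and lift slightly to test the grip.

Call:
jog_arm(segments=[-0.001,0.001,0.024,0,0,0,0.7,-0.001,0.001,0.045,0,0,0,0.7,-0.001,0.001,0.045,0,0,0,0.7,-0.001,0.001,0.045,0,0,0,0,-0.001,0.001,0.045,0,0,0,0,-0.001,0.001,0.045,0,0,0,0,-0.001,0.001,0.045,0,0,0,0,-0.001,0.001,0.045,0,0,0,0,-0.001,0.001,0.045,0,0,0,0], grip_n=40)

```text
time: 5.2
eef_pos: [0.5123, 0.2049, 0.1233]
tcp_rot: [0.982, 0.19, 0.002, -0.0]
contact_force: [-1.1, 0.8, 5.6]
opening: 0.288
finger_force: 41.3
```

Call:
jog_arm(segments=[0,0,-0.01,0,0,0,0,0,0,-0.03,0,0,0,0,0,0,-0.06,0,0,0,0,0,0,-0.1,0,0,0,0,0,0,-0.14,0,0,0,0,0,0,-0.18,0,0,0,0,0,0,-0.2,0,0,0,0,0,0,-0.21,0,0,0,0,0,0,-0.21,0,0,0,0])

```text
time: 6.32
eef_pos: [0.5109, 0.2043, 0.3304]
tcp_rot: [0.982, 0.19, -0.001, 0.0]
contact_force: [0.6, -0.8, -3.0]
opening: 0.292
finger_force: 40.3
```

```bash
python3 - <<'E'
from h import *
go(.522,-.2764,.30,-1.376)
c=shot('scene','s5.png')
E
```

```text
shift [-0.1692  0.4501  0.0306] turn [-0.      0.0014  0.188 ] t 6.325
```

View pics/s5.png

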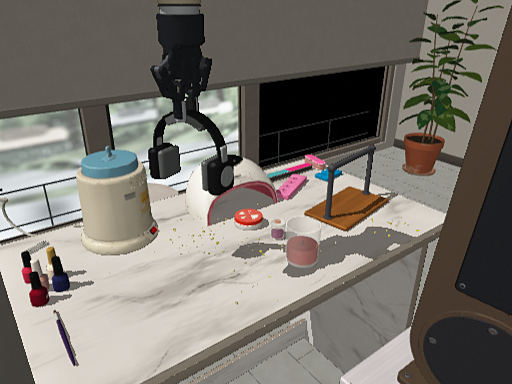

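The headphones are held upright with the crown between the fingertips, opening 0.29 (about 25 mm). I carry them to above the bar.

To row units: 0.15 rad is 0.0477.

Call:
jog_arm(segments=[-0.006,0.015,0,0,0,0,0,-0.019,0.05,0,0,0,0.0064,0,-0.038,0.1,0,0,0,0.0127,0,-0.056,0.15,0,0,0,0.0191,0,-0.075,0.2,0,0,0,0.0255,0,-0.094,0.25,0,0,0,0.0318,0,-0.113,0.3,0,0,0,0.0414,0,-0.132,0.35,0,0,0,0.0477,0,-0.15,0.4,0,0,0,0.0541,0,-0.163,0.435,0,0,0,0.0589,0])

```text
time: 7.62
eef_pos: [0.521, -0.263, 0.3297]
tcp_rot: [0.995, 0.097, -0.001, -0.001]
contact_force: [0.3, 0.5, -2.0]
opening: 0.288
finger_force: 40.3
```

Call:
jog_arm(segments=[-0.004,0.01,0,0,0,0.001,0,-0.006,0.015,0,0,0,0.001,0,-0.006,0.015,0,0,0,0.001,0,-0.006,0.015,0,0,0,0.001,0])

```text
time: 8.12
eef_pos: [0.5196, -0.2748, 0.3315]
tcp_rot: [0.995, 0.098, 0.0, -0.0]
contact_force: [-0.2, -0.2, -2.4]
opening: 0.293
finger_force: 40.4
```

```bash
python3 - <<'E'
from h import *
go(.522,-.2764,.165,-1.376)
s=shot('scene','s6.png'); w=shot('wrist','w6.png')
cv2.imwrite('pics/m6.png',np.hstack([cv2.resize(cv2.imread('pics/s6.png')[40:260,230:450],(400,400),interpolation=2),cv2.resize(cv2.imread('pics/w6.png')[:300,106:406],(400,400))]))
E
```

```text
shift [0.002  0.0021 0.1665] turn [-0.0002 -0.0002  0.0015] t 8.125
```

View pics/m6.png

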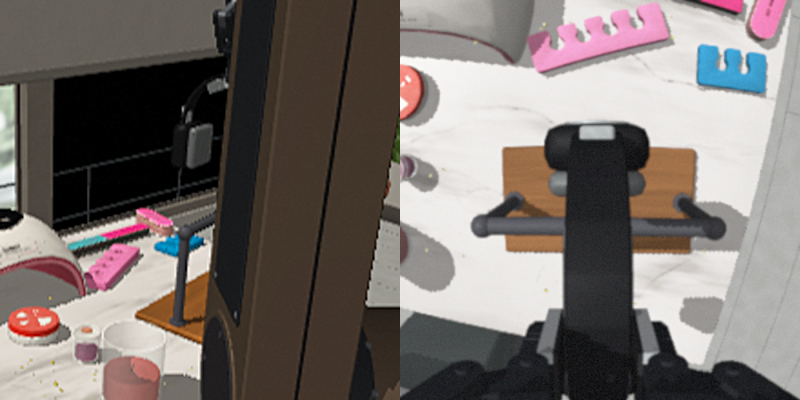

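The bar lies square under the headband, and its two balls sit symmetrically on either side of the band. I recheck the bar pose from this view and lower partway.

```bash
python3 - <<'E'
from h import *
w=shot('wrist'); w1=dict(np.load('w1.npz'))
A,B=onz(w,166.8,169.5,.15,1),onz(w,343.8,171,.15,1); print((A+B)/2,np.linalg.norm(A-B),np.arctan2(*(B-A)[[1,0]]))
print(tri(ray(w,166.8,169.5,1),ray(w1,199,97,1)),tri(ray(w,343.8,171,1),ray(w1,365,109,1)))
E
```

```text
[ 0.5210857  -0.27651301  0.15      ] 0.20453921301453015 -1.3830195785677335
(array([ 0.50236185, -0.17685767,  0.15165371]), np.float64(0.0007785847811828254)) (array([ 0.54103894, -0.37458631,  0.15497826]), np.float64(0.0011794760137390213))
```

Call:
jog_arm(segments=[0.001,0.001,0.015,0,0,0,0,0.002,0.002,0.035,0,0,0,0,0.002,0.002,0.06,0,0,0,0,0.002,0.002,0.085,0,0,0,0,0.002,0.002,0.11,0,0,0,0,0.002,0.002,0.13,0,0,0,0,0.002,0.002,0.14,0,0,0,0,0.002,0.002,0.14,0,0,0,0,0.002,0.002,0.14,0,0,0,0])

```text
time: 9.4
eef_pos: [0.5224, -0.2779, 0.1925]
tcp_rot: [0.995, 0.097, 0.001, 0.001]
contact_force: [-0.1, -1.3, -2.2]
opening: 0.292
finger_force: 40.4
```

Call:
jog_arm(segments=[0,0,0.005,0,0,0,0,0,0,0.011,0,0,0,0,0,0,0.017,0,0,0,0,0,0,0.021,0,0,0,0,0,0,0.024,0,0,0,0,0,0,0.025,0,0,0,0,0,0,0.026,0,0,0,0,0,0,0.026,0,0,0,0,0,0,0.026,0,0,0,0])

```text
time: 10.52
eef_pos: [0.5219, -0.2775, 0.1655]
tcp_rot: [0.995, 0.097, 0.0, 0.0]
contact_force: [0.5, -0.1, -2.7]
opening: 0.293
finger_force: 40.4
```

Call:
jog_arm(segments=[0,0,0.001,0,0,0,0,0,0,0.002,0,0,0,0,0,0,0.003,0,0,0,0,0,0,0.003,0,0,0,0,0,0,0.003,0,0,0,0])

```text
time: 11.15
eef_pos: [0.5218, -0.2775, 0.1623]
tcp_rot: [0.995, 0.097, -0.0, -0.0]
contact_force: [-0.1, -0.1, -2.6]
opening: 0.291
finger_force: 40.4
```

Call:
jog_arm(segments=[0,0,0.001,0,0,0,0,0,0,0.0015,0,0,0,0,0,0,0.0015,0,0,0,0,0,0,0.0015,0,0,0,0])

```text
time: 11.65
eef_pos: [0.5218, -0.2775, 0.1608]
tcp_rot: [0.995, 0.097, -0.0, -0.0]
contact_force: [-0.7, -0.2, -2.8]
opening: 0.292
finger_force: 40.4
```

Call:
jog_arm(segments=[0,0,0.0005,0,0,0,0,0,0,0.001,0,0,0,0,0,0,0.001,0,0,0,0,0,0,0.001,0,0,0,0])

```text
time: 12.15
eef_pos: [0.5219, -0.2775, 0.1604]
tcp_rot: [0.995, 0.097, 0.0, 0.0]
contact_force: [-2.3, 1.6, 1.2]
opening: 0.29
finger_force: 40.9
```

Call:
jog_arm(segments=[0,0,0.0005,0,0,0,0,0,0,0.001,0,0,0,0,0,0,0.001,0,0,0,0,0,0,0.001,0,0,0,0])

```text
time: 12.65
eef_pos: [0.5219, -0.2776, 0.1603]
tcp_rot: [0.995, 0.097, 0.0, 0.0]
contact_force: [-3.5, 2.6, 6.3]
opening: 0.294
finger_force: 41.5
```

Contact came at TCP z = 0.1605, as predicted. I ease off slightly and open in stages.

Call:
jog_arm(segments=[0,0,-0.001,0,0,0,0,0,0,-0.001,0,0,0,0.3,0,0,-0.001,0,0,0,0.36,0,0,-0.001,0,0,0,0.42,0,0,-0.001,0,0,0,0.5,0,0,-0.001,0,0,0,0.5,0,0,-0.001,0,0,0,0.5,0,0,-0.001,0,0,0,0.5], grip_n=20)

```text
time: 13.65
eef_pos: [0.5218, -0.2775, 0.1598]
tcp_rot: [0.995, 0.097, 0.0, 0.0]
contact_force: [-0.0, 0.4, -0.6]
opening: 0.5
finger_force: 0.0
```

```bash
python3 - <<'E'
from h import *
w=shot('wrist','w7.png'); c=shot('top','t7.png')
cv2.imwrite('pics/m7.png',np.hstack([cv2.imread('pics/w7.png')[:,90:420],cv2.resize(cv2.imread('pics/t7.png')[165:245,300:415],(460,384),interpolation=2)]))
E
```

```text
(no output)
```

View pics/m7.png

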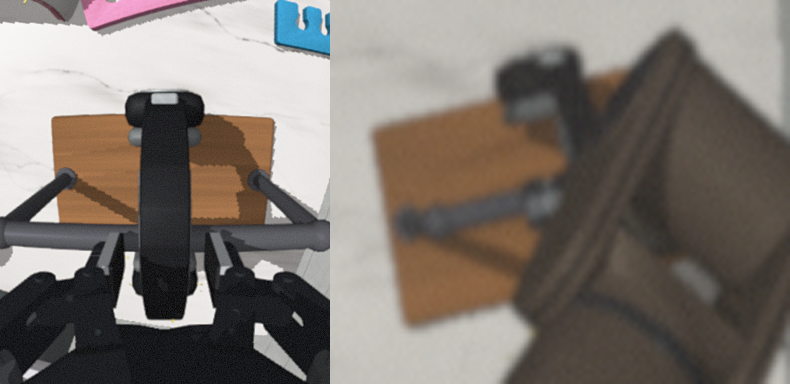

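The headphones hang on the bar, squarely and level, with the fingers clear on both sides. I retreat straight up.

Call:
jog_arm(segments=[0,0,-0.01,0,0,0,0.5,0,0,-0.03,0,0,0,0.5,0,0,-0.06,0,0,0,0.5,0,0,-0.1,0,0,0,0.5,0,0,-0.14,0,0,0,0.5,-0.02,0,-0.17,0,0,0,0.5,-0.05,0,-0.18,0,0,0,0.5,-0.08,0,-0.18,0,0,0,0.5,-0.08,0,-0.18,0,0,0,0.5,-0.08,0,-0.18,0,0,0,0.5])

```text
time: 15.0
eef_pos: [0.4438, -0.2929, 0.3409]
tcp_rot: [0.995, 0.097, 0.001, 0.001]
contact_force: [0.2, -0.2, 1.0]
opening: 0.497
finger_force: 0.0
```

```bash
python3 - <<'E'
from h import *
w=shot('wrist','w8.png')
E
```

```text
(no output)
```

View pics/w8.png

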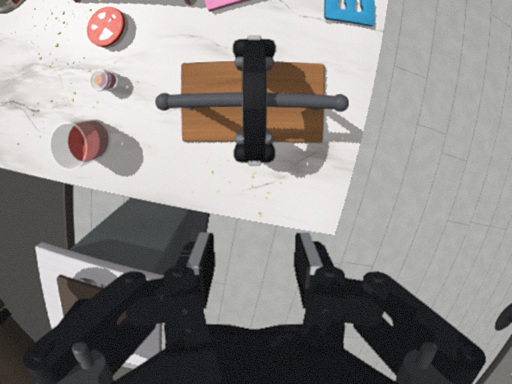

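The headphones hang centred, with the crown at (254,101) between the balls at (163,102) and (341,103). They are square and level, and the bystanders are in place.

```bash
python3 -c "
from plant import ctrl, optics, sign_off
print(sign_off())"
```

```text
the job is handed in; nothing more can be done
None
```

The headphones hang on the middle of the bar, square and level in the last picture, with the gripper clear and nothing else visibly moved; I handed the job in at about 15 s, and the sign-off gave no verdict.

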